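Unlock the medicine box and hold the key turned

TASK

Take the black-handled key off its hook and work it down into the lock in the top of the white medicine box: where the sticky pins catch it, rock it gently from side to side instead of forcing it, until its shoulder sits fully home. Then turn it a quarter clockwise against the spring and keep hold of it there, still home and turned, so that I can lift the lid: finish while holding it. Leave the drinking glass alone.

Things in the scene. Friction and masses are not known exactly. Their poses are not given: they have to be found in the camera images.
- key: the key, 89 mm long, 60 g: black handle with green inlay, steel blade. Origin: centre of its shoulder, where a 17 mm steel disc meets the blade; z up through the handle, blade along -z, x normal to the flat of blade and handle, y across them. The same either way round (half turn about z). At the start it hangs on the hook, blade down
- key_handle (a point): a good place to grip, on the key's axis 26 mm above its origin. The handle spans z=6 to 54 mm over the origin, 36 mm wide with flat parallel sides at y=+-18 mm, 9 mm thick (x); solid up to z=32, above that a loop with an opening 26 mm wide from z=32 to 48 mm
- key_tip (a point): the blade's tip, 35 mm below the key's origin. The blade is 3.2 mm thick (x) and 10.8 mm wide (y), but its last 3.5 mm at the tip are 17 mm wide; it has a thin neck 9.5 to 13.5 mm below the origin. If it enters a little off the slot, the flared mouth presses the key sideways towards the right place: follow that force, about 0.1 mm per N
- key_stand: the key stand, fixed: wooden foot 92 x 90 x 14 mm with an upright board, 80 mm wide, up to 140 mm high. Origin on the worktop straight below the hook point. Its -x side is open; the board's front face lies 36 mm to +x of the origin
- hook (a point): the point 118 mm above the stand's origin where the key hangs, on a 4.4 mm brass rod that runs along the stand's x axis out of the board to -x. From 13 to 18 mm to -x of this point the rod turns up by 4 mm: lift the key by 6 to 9 mm, then draw it off to -x
- med_box: the medicine box, fixed: white steel, green cross on its lid, 172 (x) x 200 (y) x 92 mm. Origin on the worktop straight below the lock; front face 36 mm to -x, hinged lid behind the lock, 38 to 136 mm to +x, a folded handle 7 mm above the lid
- lock_face (a point): centre of the brass lock plug's face, 92 mm up, level with the box top, in a ring 2 mm high, 23 mm wide inside; axes as the box's, z up. At rest the key slot runs along x: 19 x 4.8 mm, mouth flared to 22.6 x 8.4 mm over 4 mm depth. The key goes in with its y axis along the slot. Home: its shoulder lies on this face, tip 35 mm below
- pins (a point): on the lock axis, 19 mm below the face, at the first pair of sticky pins; a second is 8 mm lower. They stop the blade with its tip 18, then 26 mm deep. Each lets it by only while the key is rocked about its long axis some 15 to 30 deg, at the first counter-clockwise, at the second clockwise (from above), and pushed lightly until 6 mm deeper. A collar stops rocking at 45 deg until the key is home
- plug (a joint): angle of the lock plug, rad: 0 at rest, positive clockwise seen from above, stop at 1.45. The key has 10 to 20 deg of play in slot and grip, so the gripper turns some 90 to 95 deg. A spring (0.06 N m/rad) turns the plug back when let go, so it must be held. It turns this far only with the key home
- bolt (a joint): how far the plug has drawn the bolt back from the lid, m: 0 locked, 0.0078 per rad of the plug
- glass: small drinking glass, 62 mm wide, 86 mm high, loose; origin under its centre

How it is judged (in metres and radians):
On the way, in this order (a step that is already met when the one before it is completed fails the run):
1. the key is off its hook, in the fingers (distance between key and hook above 0.07 m and contact force between key and key_stand below 0.1 N and contact force between the fingers and key above 2 N), for 0.1 s.
2. the key is fully home in the lock, not yet turned (z of key in the frame of lock_face below 0.0025 m and horizontal distance between key and lock_face below 0.003 m and angle between key's own z axis and vertical below 0.1 rad and contact force between the fingers and key above 2 N and value of joint plug below 0.7 rad), for 0.1 s.
At the end, for the whole second after the job is handed in: the key is held in the fingers (over 2 N) and still, fully home in the lock (shoulder within 2.5 mm of the face, within 3 mm of its axis, upright within 0.1 rad), with the plug turned clockwise past 1.05 rad and the bolt drawn back over 8 mm (z of key in the frame of lock_face below 0.0025 m and horizontal distance between key and lock_face below 0.003 m and angle between key's own z axis and vertical below 0.1 rad and contact force between the fingers and key above 2 N and value of joint plug above 1.05 rad and value of joint bolt above 0.008 m and linear speed of key below 0.02 m/s); the arm keeps its last pose, push and grip.
It fails at once if the key is forced on its way in: more than 60 N between key and box (contact force between key and med_box above 60 N and z of key in the frame of lock_face above 0.004 m).
It fails at once if the glass is pushed away by more than 3 cm (distance of glass from where it was at the start of the episode above 0.03 m).
It also fails if it takes over 61 s, if anything falls off the work surface, if the arm or the gripper's body presses on something with over 40 N, if the wrist force passes 120 N, or if a joint passes its speed limit or range.

ROBOT

A 7-joint arm with a two-finger parallel gripper is mounted at the origin on a cart in front of the work surface, level with it; the furniture and walls round the work are solid. World frame = base frame: x ahead of the robot, y to its left, z up, the work surface at z = 0. Lengths are in mm, angles in rad, forces in N, time in s.
With the tool pointing down it reaches from about 400 to 875 mm from the base axis. Payload 4.4 kg.
Tool frame: the origin (TCP) lies at the very end of the fingers, on their centre line; the grasp point (between the pads) lies 19 mm behind it (ctrl.grasp_offset is the distance from the TCP to the grasp point, in mm); z points along the fingers, y is the line along which they close (so a half turn about z gives the same grasp; the last joint's range is limited). The gripper opens to 85 mm and grips with 20 to 120 N. Pads are 22 mm wide; open, the fingers measure 114 mm over their backs; the gripper's body (76 mm by 85 mm) begins 54 mm behind the grasp point. The pads swing forward as they close: fully open they stand 13 mm farther back than shut.
Start: joints at [-0.066, 0.628, 0.038, 1.517, -0.027, 0.996, -0.02], TCP at [650.014, 0.027, 231.313] pointing down, gripper open.
Joint ranges: [-3.06, 3.06], [-0.37, 2.12], [-1.25, 1.32], [0.18, 2.47], [-1.1, 4.24], [0.23, 1.98], [-2.94, 2.94]. Speed limits (rad/s): [2.57, 2.57, 3.14, 3.14, 3.14, 3.14, 3.14].

INTERFACE

Orientations are given as [roll, pitch, yaw] about the fixed x, y, z axes, in that order (R = Rz(yaw) Ry(pitch) Rx(roll)).
In Python, from cell import status, cams, ctrl gives the robot as it stands.
- The arm moves only by the tool move_arm, never from a script. Its argument "plan" is a list of rows, each a list of 3 entries, a list of its own where there are three numbers: the shift along the world's x, y, z in mm, then the turn, a rotation vector about the world's x, y, z in degrees, then the opening, from 0 (shut) to 1 (fully open). In form: [[[x, y, z], [wx, wy, wz], gripper], ...]. A call has 1 to 10 rows; each row shifts and turns the commanded pose from where the row before left it; what a row does not reach is not made up. A row lasts 1/8 s, in which the tool goes at most 62.5 mm and 10.7 degrees, less where a joint would pass 70% of its speed; a pose out of reach is approached as far as the arm can. A call with a gripper value outside its range is refused whole. The fingers move at their own pace and stop on an object; the grip force is fixed at half the most. Time passes only in rows, so rows that do not move let the fingers close. It gives the time, the measured TCP pose, the force, the opening and the grip force at its end, in the units of the state.
- status.read_state(): the state, without advancing time (a new reading comes with each control period).
- cams.get_image(name): name is "scene" or "side" or "wrist"; returns the picture (420x560x3 uint8, blue, green, red); there is no depth.
- cams.camera_params(name): a dict with "K" (3x3 intrinsics, pixels), "pose" (4x4, takes a point from camera to world coordinates); the wrist camera has in their place "tool_from_camera" (4x4, takes a point from camera to tool coordinates, whose origin is the TCP and whose axes are the flange's). Camera axes: x right, y down, z forward; pixel columns grow to the right and rows downward; lengths in mm; the calibration is good to about 2 mm. A picture is of the moment at which its call begins: read the wrist's pose just before it. camera_params takes no time and is no camera call.
- ctrl.finish_job(): hands the job in; it is judged then, once.
The state is a dict: "clock": time; "qpos": joint angles; "qd": joint speeds; "tau": joint torques, N m; "eef_pos": TCP position; "tool_rot": TCP orientation; "force": force on the tool from outside, world axes, zero at the start; "torque": the same for the moment, N m; "width": finger opening in mm; "gripper_force": force on a finger pad.
Only numpy, scipy, OpenCV 4.12 (cv2) and the standard library are available. Lean on these libraries where they do the work, as an engineer would, in place of code of your own. Each camera call takes 0.05 s, during which the arm holds its last target. There are 200 camera calls.

## Working session

There is one attempt and no reset: what is moved stays moved. The work goes in short steps, Python scripts to look and compute and a tool call to move; the robot and the scene stay as the last step left them, time stands still between calls to the robot, and variables do not carry over. Pictures are saved under pics/ and viewed, at most 10 in all, crops included, and the job is handed in when it is done.

Besides the shell and the picture viewer there is one more tool, called after "Call:" by a JSON object that holds its "method" and its "body". move_arm: Moves the arm, as the interface text tells. Its arguments: {"type":"object","properties":{"plan":{"type":"array","items":{"type":"array"}}},"required":["plan"]}

```bash
mkdir -p pics; ls
python3 - <<'E'
from cell import status,cams,ctrl
import cv2,numpy as np
np.set_printoptions(precision=3,suppress=True)
s=status.read_state(); print(s)
a=cams.get_image("scene");b=cams.get_image("side");c=cams.get_image("wrist")
cv2.imwrite("pics/scene.png",a);cv2.imwrite("pics/side.png",b);cv2.imwrite("pics/wrist.png",c)
for n in("scene","side","wrist"):print(n,cams.camera_params(n))
E
```

```text
pics
{'clock': 0.0, 'qpos': array([-0.066,  0.629,  0.038,  1.518, -0.027,  0.996, -0.02 ]), 'qd': array([ 0.001, -0.001,  0.001, -0.001, -0.   , -0.001, -0.001]), 'tau': array([ -0.001, -56.341,   1.226, -19.345,   0.011,   0.011,  -0.   ]), 'eef_pos': array([649.344,   0.007, 230.398]), 'tool_rot': array([-3.14 ,  0.   ,  1.571]), 'force': array([-0.396,  0.183,  0.123]), 'torque': array([-0.023,  0.017, -0.004]), 'gripper_force': 0.0, 'width': 85.62879151199763}
scene {'K': array([[423.096,   0.   , 285.977],
       [  0.   , 423.096, 203.076],
       [  0.   ,   0.   ,   1.   ]]), 'pose': array([[   0.64 ,   -0.585,    0.498,  -83.429],
       [  -0.769,   -0.476,    0.428, -630.602],
       [  -0.013,   -0.656,   -0.754,  985.58 ],
       [   0.   ,    0.   ,    0.   ,    1.   ]])}
side {'K': array([[446.997,   0.   , 282.144],
       [  0.   , 446.997, 204.097],
       [  0.   ,   0.   ,   1.   ]]), 'pose': array([[ -1.   ,   0.01 ,  -0.003, 508.781],
       [  0.008,   0.511,  -0.86 , 742.119],
       [ -0.007,  -0.86 ,  -0.511, 621.133],
       [  0.   ,   0.   ,   0.   ,   1.   ]])}
wrist {'K': array([[356.251,   0.   , 277.669],
       [  0.   , 356.251, 210.003],
       [  0.   ,   0.   ,   1.   ]]), 'tool_from_camera': array([[   0.   ,   -0.965,   -0.264,   68.382],
       [   1.   ,    0.   ,   -0.   ,    1.186],
       [   0.001,   -0.264,    0.965, -142.555],
       [   0.   ,    0.   ,    0.   ,    1.   ]])}
```

View pics/scene.png

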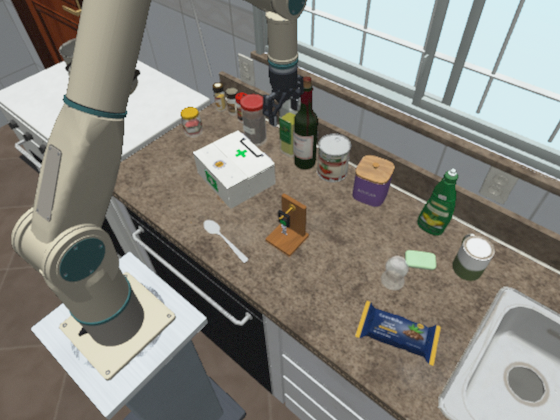

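View pics/side.png

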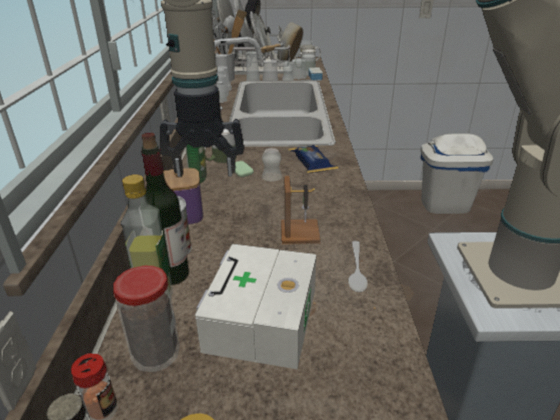

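The scene view shows the box with its lock near (220,163), the key stand near (287,225) with the key at about (286,215), and the glass at (395,272). In the side view the lock is near (289,285) and the key near (306,195). Next I'll zoom in on both.

```bash
cat > h.py <<'E'
import cv2,numpy as np
from cell import status,cams,ctrl
from scipy.spatial.transform import Rotation as R
np.set_printoptions(precision=1,suppress=True)
def ray(n,uv,T=None):
    p=cams.camera_params(n); M=p["pose"] if n!="wrist" else T@p["tool_from_camera"]
    d=M[:3,:3]@np.linalg.inv(p["K"])@[uv[0],uv[1],1.]
    return M[:3,3],d/np.linalg.norm(d)
def plane(n,uv,z,T=None):
    o,d=ray(n,uv,T); return o+d*(z-o[2])/d[2]
def tri(*rs):
    A=sum(np.eye(3)-np.outer(d,d) for o,d in rs); b=sum((np.eye(3)-np.outer(d,d))@o for o,d in rs)
    x=np.linalg.solve(A,b); return x,[np.linalg.norm((np.eye(3)-np.outer(d,d))@(x-o)) for o,d in rs]
def toolT():
    s=status.read_state(); T=np.eye(4); T[:3,:3]=R.from_euler("xyz",s["tool_rot"]).as_matrix(); T[:3,3]=s["eef_pos"]; return T
E
python3 - <<'E'
from h import *
a=cv2.imread("pics/scene.png");b=cv2.imread("pics/side.png")
A=cv2.resize(a[185:255,260:315],None,fx=5,fy=5,interpolation=2)[:350,:275]
A2=cv2.resize(a[130:200,190:280],None,fx=5,fy=5,interpolation=2)
B=cv2.resize(b[170:245,270:330],None,fx=5,fy=5,interpolation=2)[:350]
im=np.hstack([A[:,:275],A2[:350,:450]]);
im=np.vstack([im[:, :725]]); cv2.imwrite("pics/c1.png",im)
B2=cv2.resize(b[240:365,195:325],None,fx=3,fy=3,interpolation=2)[:375]
im=np.zeros((375,300+390,3),np.uint8); im[:375,:300]=cv2.resize(b[170:245,270:330],None,fx=5,fy=5,interpolation=2); im[:,300:]=B2
cv2.imwrite("pics/c2.png",im)
print(tri(ray("scene",(220,163)),ray("side",(289,285))),tri(ray("scene",(286,215)),ray("side",(306,195))))
E
```

```text
(array([498.6, 134.1,  95.1]), [np.float64(3.32887142093082), np.float64(3.3288714209307693)]) (array([ 455. , -161.8,  111.5]), [np.float64(5.696360070230581), np.float64(5.696360070230514)])
```

View pics/c1.png

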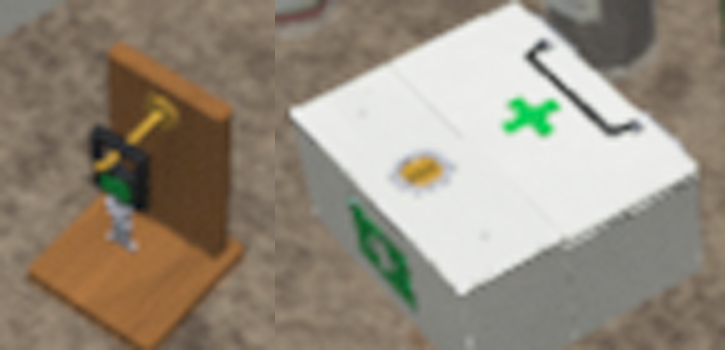

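View pics/c2.png

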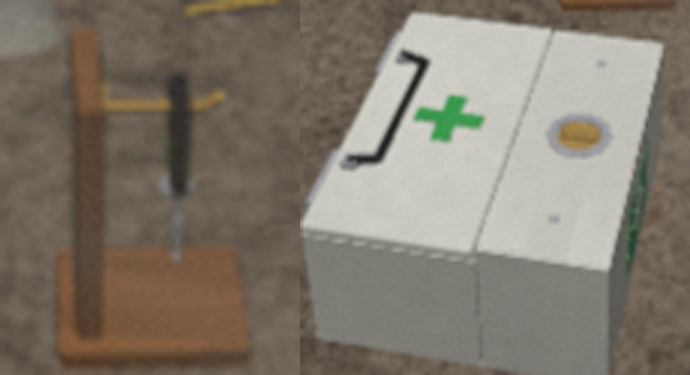

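The crops show the key hanging flat across the rod, with its normal along the stand's x axis. The stand and box are both close to the world axes. I'll go above the stand and look with the wrist camera.

Call:
{"method": "move_arm", "body": {"plan": [[[-20,-16,2],[0,0,9],1],[[-20,-16,2],[0,0,9],1],[[-20,-16,2],[0,0,9],1],[[-20,-16,2],[0,0,9],1],[[-20,-16,2],[0,0,9],1],[[-20,-16,2],[0,0,9],1],[[-20,-16,2],[0,0,9],1],[[-20,-16,2],[0,0,9],1],[[-20,-16,2],[0,0,9],1],[[-20,-16,2],[0,0,9],1]]}}

```text
clock: 1.4
eef_pos: [449.1, -160.5, 251.2]
tool_rot: [3.142, -0.0, -3.137]
force: [-0.4, -0.2, -0.1]
width: 85.4
gripper_force: 0.0
```

Run:
```python
from h import *
s=status.read_state();print(s["eef_pos"],s["tool_rot"],s["qpos"],s["force"],[x for x in dir(ctrl) if x[0]!="_"],ctrl.grasp_offset)
np.save("T1.npy",toolT())
w=cams.get_image("wrist");cv2.imwrite("pics/w1.png",w)
print(toolT()-np.load("T1.npy"))
```

```text
[ 449.1 -160.5  251.2] [ 3.1 -0.  -3.1] [ 0.6  0.4 -0.4  2.   0.2  0.8  1.7] [-0.4 -0.2 -0.1] ['MotionError', 'finish_job', 'grasp_offset'] 18.700000000000003
[[ 0.  -0.  -0.  -3.2]
 [-0.  -0.  -0.  -2.7]
 [ 0.  -0.   0.  -0.1]
 [ 0.   0.   0.   0. ]]
```

View pics/w1.png

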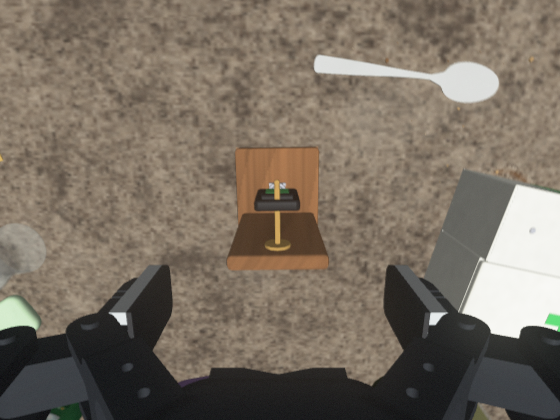

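The picture shows the hook rod from (278,245) at the board to its tip at (277,183), and the black handle bar at about (254–300, 190–209). I'll measure these and the lock.

Run:
```python
from h import *
w=cv2.imread("pics/w1.png");T=np.load("T1.npy")
m=(w.max(2)<45).astype(np.uint8); m[:170]=0;m[222:]=0;m[:,:235]=0;m[:,320:]=0
n,l,st,c=cv2.connectedComponentsWithStats(m)
i=1+st[1:,4].argmax(); print(st[i],c[i])
ys,xs=np.where(l==i)
print("top bar",[ (y,xs[ys==y].min(),xs[ys==y].max()) for y in range(ys.min(),ys.max()+1)])
for uv in[(254.5,205),(300,205),(c[i])]: print(uv,plane("wrist",uv,126,T))
hsv=cv2.cvtColor(w,cv2.COLOR_BGR2HSV)
g=((hsv[...,0]>15)&(hsv[...,0]<32)&(hsv[...,1]>130)&(hsv[...,2]>130)).astype(np.uint8);g[:170]=0;g[262:]=0;g[:,:260]=0;g[:,295:]=0
for y in range(176,250,6):
    x=np.where(g[y])[0]
    if len(x):print(y,x.mean(),plane("wrist",(x.mean(),y),118,T))
for uv in[(228,256),(328,256)]:print("board",plane("wrist",uv,140,T))
for uv in[(237,149),(318,148)]:print("foot front",plane("wrist",uv,14,T))
# side & scene brass of lock
for n,z,box in(("scene",92,(150,175,205,235)),("side",92,(275,297,275,305))):
    im=cv2.imread(f"pics/{n}.png");h=cv2.cvtColor(im,cv2.COLOR_BGR2HSV)
    k=(h[...,0]>10)&(h[...,0]<32)&(h[...,1]>90)
    q=np.zeros_like(k);q[box[0]:box[1],box[2]:box[3]]=1;k&=q
    y,x=np.where(k);print(n,x.mean(),y.mean(),len(x),plane(n,(x.mean(),y.mean()),92))
```

```text
[296 198   2   2   3] [296.7 198.3]
top bar [(198, np.int64(296), np.int64(297)), (199, np.int64(297), np.int64(297))]
(254.5, 205) [ 452.7 -176.8  126. ]
(300, 205) [ 452.5 -141.5  126. ]
[296.7 198.3] [ 447.2 -144.2  126. ]
182 276.0 [ 436.  -160.2  118. ]
188 276.5 [ 440.9 -159.8  118. ]
194 276.5 [ 445.7 -159.8  118. ]
212 277.0 [ 460.5 -159.3  118. ]
218 277.0 [ 465.6 -159.3  118. ]
224 277.0 [ 470.6 -159.3  118. ]
230 277.0 [ 475.8 -159.3  118. ]
236 277.0 [ 480.9 -159.2  118. ]
242 277.0 [ 486.2 -159.2  118. ]
248 277.5 [ 491.4 -158.8  118. ]
board [ 489.5 -196.7  140. ]
board [ 489.2 -120.1  140. ]
foot front [ 420.8 -201.8   14. ]
foot front [ 419.3 -116.3   14. ]
scene 218.86666666666667 163.86666666666667 30 [499.4 136.6  92. ]
side 287.54347826086956 284.60869565217394 92 [498.1 131.7  92. ]
```

Call:
{"method": "move_arm", "body": {"plan": [[[3,2,-30],[0,0,0],1],[[3,2,-40],[0,0,0],1],[[0,0,-40],[0,0,0],1],[[0,0,-40],[0,0,0],1],[[0,0,-13],[0,0,0],1],[[0,0,0],[0,0,0],1],[[0,0,0],[0,0,0],1]]}}

```text
clock: 2.33
eef_pos: [457.1, -156.2, 89.5]
tool_rot: [-3.141, 0.002, 3.141]
force: [-0.1, 0.1, 0.3]
width: 85.7
gripper_force: 0.0
```

Call:
{"method": "move_arm", "body": {"plan": [[[-5,-3,-11],[0,0,0],1],[[0,0,0],[0,0,0],1],[[0,0,0],[0,0,0],0],[[0,0,0],[0,0,0],0],[[0,0,0],[0,0,0],0],[[0,0,0],[0,0,0],0],[[0,0,0],[0,0,0],0],[[0,0,0],[0,0,0],0]]}}

```text
clock: 3.32
eef_pos: [451.2, -158.9, 77.5]
tool_rot: [3.142, 0.0, -3.141]
force: [-0.5, 0.7, 4.3]
width: 35.0
gripper_force: 59.4
```

Call:
{"method": "move_arm", "body": {"plan": [[[0,0,4],[0,0,0],0],[[0,0,4],[0,0,0],0],[[0,0,0],[0,0,0],0],[[-6,0,0],[0,0,0],0],[[-7,0,0],[0,0,0],0],[[-7,0,0],[0,0,0],0],[[-7,0,0],[0,0,0],0],[[-6,0,0],[0,0,0],0],[[0,0,0],[0,0,0],0]]}}

```text
clock: 4.45
eef_pos: [417.4, -159.0, 85.3]
tool_rot: [-3.142, -0.001, 3.141]
force: [0.6, -0.1, -0.5]
width: 35.2
gripper_force: 59.7
```

Call:
{"method": "move_arm", "body": {"plan": [[[0,0,45],[0,0,0],0],[[0,15,50],[0,0,-8],0],[[10,35,5],[0,0,-10],0],[[10,35,5],[0,0,-10],0],[[10,35,0],[0,0,-10],0],[[10,35,0],[0,0,-10],0],[[10,35,0],[0,0,-10],0],[[10,35,0],[0,0,-10],0],[[10,35,0],[0,0,-10],0],[[11,34,0],[0,0,-11],0]]}}

```text
clock: 5.7
eef_pos: [499.3, 136.5, 190.3]
tool_rot: [3.141, -0.0, 1.587]
force: [0.4, -0.4, -0.4]
width: 35.3
gripper_force: 60.0
```

Call:
{"method": "move_arm", "body": {"plan": [[[0,0,0],[0,0,0],0],[[0,0,0],[0,0,0],0],[[0,0,0],[0,0,0],0]]}}

```text
clock: 6.08
eef_pos: [498.8, 133.7, 190.3]
tool_rot: [-3.141, 0.0, 1.592]
force: [-1.0, 0.4, -0.5]
width: 35.5
gripper_force: 60.0
```

Run:
```python
from h import *
s=status.read_state();print(s["eef_pos"],s["tool_rot"],s["qpos"],s["force"])
np.save("T2.npy",toolT())
w=cams.get_image("wrist");cv2.imwrite("pics/w2.png",w)
a=cams.get_image("side");cv2.imwrite("pics/side2.png",a)
```

```text
[498.8 133.7 190.3] [-3.1  0.   1.6] [-0.4  0.5  0.1  1.9 -0.1  0.7 -0.2] [-1.   0.4 -0.5]
```

View pics/w2.png

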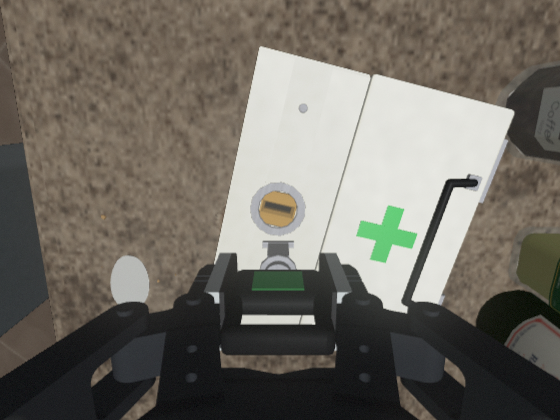

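The wrist view shows the lock at (278,208) with its slot tilted from (263,206) to (292,212), so the box is yawed about -12°. The key tip is at about (278,243). Next step: measure the slot direction from the box edges and fit the ring circle.

Run:
```python
from h import *
w=cv2.imread("pics/w2.png");T=np.load("T2.npy")
h=cv2.cvtColor(w,cv2.COLOR_BGR2HSV)
roi=np.zeros(w.shape[:2],bool);roi[175:240,245:310]=1
br=((h[...,0]>8)&(h[...,0]<32)&(h[...,1]>110)&roi).astype(np.uint8)
cn=max(cv2.findContours(br,0,2)[0],key=cv2.contourArea);e=cv2.fitEllipse(cv2.convexHull(cn));print("brass",e,plane("wrist",e[0],92,T))
dk=((h[...,2]<75)&roi&(cv2.dilate(br,np.ones((3,3)))>0)).astype(np.uint8);
y,x=np.where(dk&(np.hypot(*np.indices(dk.shape)-np.array([208,278])[:,None,None])<18));print("slot",len(x),x.mean(),y.mean(),plane("wrist",(x.mean(),y.mean()),92,T))
P=np.array([plane("wrist",(a,b),92,T)[:2] for a,b in zip(x,y)]);u,s,v=np.linalg.svd(P-P.mean(0));print("slot dir",np.degrees(np.arctan2(v[0,1],v[0,0])),P.mean(0))
f=(h[...,1]<40)&(h[...,2]>200)
pts=[]
for r in range(70,170,5):
    c=np.where(f[r,200:300])[0]
    if len(c):pts.append(plane("wrist",(200+c[0],r),92,T)[:2])
pts=np.array(pts,np.float32);l=cv2.fitLine(pts,cv2.DIST_HUBER,0,.01,.01).ravel();print("front edge dir(box y)",np.degrees(np.arctan2(l[1],l[0])),l[2:])
print("tool yaw deg",np.degrees(status.read_state()["tool_rot"]))
for z in(145,149,153):print("tip",z,plane("wrist",(277.7,243),z,T), plane("wrist",(263,243),z,T),plane("wrist",(293,243),z,T))
print("disc 184",plane("wrist",(278,268),184,T))
s=cv2.imread("pics/side2.png")
c1=cv2.resize(w[180:300,230:330],None,fx=4,fy=4,interpolation=2);c2=cv2.resize(s[190:310,250:330],None,fx=4,fy=4,interpolation=2)
cv2.imwrite("pics/c3.png",np.hstack([c1,c2]))
```

```text
brass ((277.6130676269531, 214.5265655517578), (20.831254959106445, 33.62125015258789), 89.40841674804688) [499.8 132.8  92. ]
slot 0 nan nan [nan nan nan]<stdin>:8: RuntimeWarning: Mean of empty slice.
  ret = ret.dtype.type(ret / rcount)
<stdin>:9: RuntimeWarning: Mean of empty slice.
Traceback (most recent call last):
numpy.linalg.LinAlgError: 1-dimensional array given. Array must be at least two-dimensional
```

Run:
```python
from h import *
w=cv2.imread("pics/w2.png");T=np.load("T2.npy")
h=cv2.cvtColor(w,cv2.COLOR_BGR2HSV)
d=np.hypot(*(np.indices(w.shape[:2])-np.array([209,278])[:,None,None]))
sat=((h[...,1]>90)&(d<24)).astype(np.uint8)
cn=max(cv2.findContours(sat,0,2)[0],key=cv2.contourArea);e=cv2.fitEllipse(cv2.convexHull(cn));print("brass",e,plane("wrist",e[0],92,T))
g=w.max(2);ins=cv2.drawContours(np.zeros_like(g),[cv2.convexHull(cn)],-1,1,-1)>0
t=cv2.threshold(g[ins].reshape(-1,1),0,255,cv2.THRESH_OTSU)[0];y,x=np.where((g<t)&(d<19))
P=np.array([plane("wrist",(a,b),92,T)[:2] for a,b in zip(x,y)]);u,s,v=np.linalg.svd(P-P.mean(0),full_matrices=False)
print("slot",t,len(x),x.mean(),y.mean(),P.mean(0),np.degrees(np.arctan2(v[0,1],v[0,0])),np.ptp(P@v[0]),np.ptp(P@v[1]))
f=(h[...,1]<40)&(h[...,2]>200)
pts=[]
for r in range(70,170,5):
    c=np.where(f[r,200:300])[0]
    if len(c):pts.append(plane("wrist",(200+c[0],r),92,T)[:2])
l=cv2.fitLine(np.array(pts,np.float32),cv2.DIST_HUBER,0,.01,.01).ravel();print("front edge dir(box y)",np.degrees(np.arctan2(l[1],l[0])),l[2:])
print("tool yaw deg",np.degrees(status.read_state()["tool_rot"]))
for z in(145,149,153):print("tip",z,plane("wrist",(277.7,243),z,T), plane("wrist",(263,243),z,T),plane("wrist",(293,243),z,T))
print("disc 184",plane("wrist",(278,268),184,T))
s=cv2.imread("pics/side2.png")
c1=cv2.resize(w[180:300,230:330],None,fx=4,fy=4,interpolation=2);c2=cv2.resize(s[190:310,250:330],None,fx=4,fy=4,interpolation=2)
cv2.imwrite("pics/c3.png",np.hstack([c1,c2]))
```

```text
brass ((277.4480895996094, 208.54542541503906), (34.870689392089844, 36.21780776977539), 83.20557403564453) [499.6 137.1  92. ]
slot 134.0 200 277.65 207.225 [499.7 138.1] -12.598756310083115 22.375834108133006 17.80608448581009
front edge dir(box y) 77.86506 [475.6 192.3]
tool yaw deg [-180.     0.    91.2]
tip 145 [500.  131.4 145. ] [491.7 131.3 145. ] [508.5 131.6 145. ]
tip 149 [499.9 132.9 149. ] [491.9 132.8 149. ] [508.3 133.1 149. ]
tip 153 [499.9 134.4 153. ] [492.  134.3 153. ] [508.1 134.6 153. ]
disc 184 [500.1 134.1 184. ]
```

View pics/c3.png

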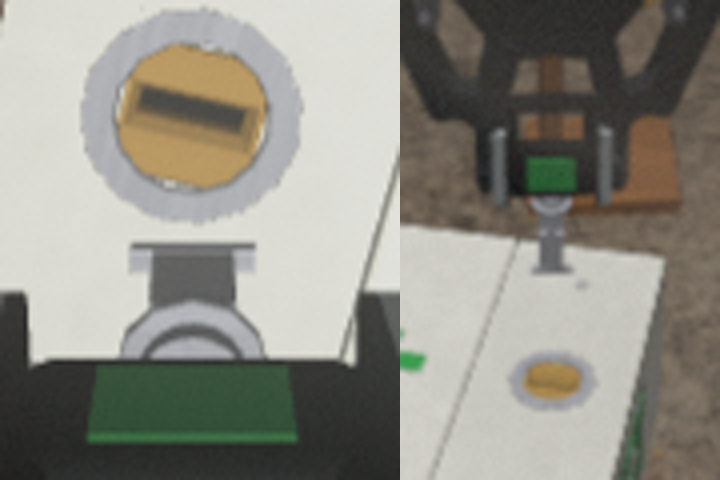

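The lock is at about (499.6, 137.1) with its slot at -12.3°. The key hangs straight and is square to the fingers, about 4 mm short in y. I'll align it, come down close and look again.

Call:
{"method": "move_arm", "body": {"plan": [[[0,2,-10],[0,0,-7],0],[[0,2,-15],[0,0,-6.5],0],[[0,0,-13],[0,0,0],0],[[0,0,0],[0,0,0],0],[[0,0,0],[0,0,0],0],[[0,0,0],[0,0,0],0]]}}

```text
clock: 6.92
eef_pos: [499.5, 139.0, 152.8]
tool_rot: [3.141, -0.001, 1.357]
force: [-0.2, -0.5, -0.8]
width: 35.1
gripper_force: 60.0
```

Run:
```python
from h import *
s=status.read_state();print(s["eef_pos"],np.degrees(s["tool_rot"]),s["qpos"],s["force"])
np.save("T3.npy",toolT())
w=cams.get_image("wrist");cv2.imwrite("pics/w3.png",w)
a=cams.get_image("side");cv2.imwrite("pics/side3.png",a)
c1=cv2.resize(w[170:310,210:350],None,fx=4,fy=4,interpolation=2);cv2.imwrite("pics/c4.png",c1)
```

```text
[499.5 139.  152.8] [179.9  -0.   77.8] [-0.4  0.6  0.1  2.  -0.1  0.6 -0.4] [-0.2 -0.5 -0.8]
```

View pics/c4.png

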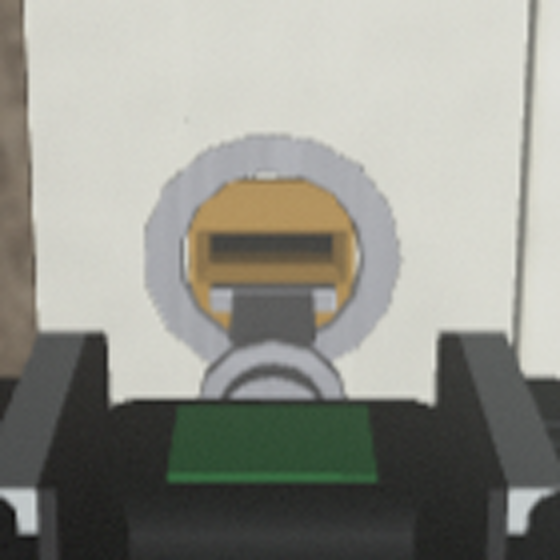

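Run:
```python
from h import *
T=np.load("T3.npy")
print("lock",plane("wrist",(277.9,234),92,T))
for z in(106,108,110):print("tip",z,plane("wrist",(278.1,242.2),z,T))
P=cams.camera_params("wrist");M=T@P["tool_from_camera"];print(M[:3,3])
f=lambda z,u:plane("wrist",(u,242.2),z,T)
for z in(104,106,108,110):print(z,np.linalg.norm(f(z,262.6)-f(z,294)))
```

```text
lock [499.9 136.8  92. ]
tip 106 [500.  136.7 106. ]
tip 108 [500.2 137.5 108. ]
tip 110 [500.3 138.2 110. ]
[514.7 205.8 295.4]
104 17.933333358530806
106 17.745967597683986
108 17.55860183683717
110 17.37123607599024
```

Tip and slot line up to within about 0.6 mm in y. I'll enter the mouth slowly, reading the force.

Call:
{"method": "move_arm", "body": {"plan": [[[0,0.6,-6],[0,0,0],0],[[0,0,-6],[0,0,0],0],[[0,0,-4],[0,0,0],0],[[0,0,-3],[0,0,0],0],[[0,0,-2],[0,0,0],0],[[0,0,0],[0,0,0],0],[[0,0,0],[0,0,0],0]]}}

```text
clock: 7.9
eef_pos: [499.0, 139.4, 131.3]
tool_rot: [-3.142, 0.0, 1.357]
force: [-0.4, -0.2, -0.9]
width: 35.1
gripper_force: 60.0
```

Call:
{"method": "move_arm", "body": {"plan": [[[0,0,-2],[0,0,0],0],[[0,0,-2],[0,0,0],0],[[0,0,-2],[0,0,0],0],[[0,0,0],[0,0,0],0],[[0,0,0],[0,0,0],0]]}}

```text
clock: 8.52
eef_pos: [498.7, 138.5, 124.9]
tool_rot: [-3.141, 0.002, 1.356]
force: [-1.1, -5.6, -0.4]
width: 34.7
gripper_force: 60.1
```

Call:
{"method": "move_arm", "body": {"plan": [[[-0.1,-0.6,0],[0,0,0],0],[[0,0,-2],[0,0,0],0],[[0,0,0],[0,0,0],0],[[0,0,0],[0,0,0],0]]}}

```text
clock: 9.02
eef_pos: [498.6, 138.4, 123.0]
tool_rot: [-3.141, 0.001, 1.357]
force: [-1.0, -6.3, -0.0]
width: 35.2
gripper_force: 60.1
```

Call:
{"method": "move_arm", "body": {"plan": [[[-0.1,-0.8,0],[0,0,0],0],[[0,0,-1],[0,0,0],0],[[0,0,0],[0,0,0],0],[[0,0,0],[0,0,0],0]]}}

```text
clock: 9.52
eef_pos: [498.7, 138.3, 122.2]
tool_rot: [-3.141, 0.0, 1.357]
force: [-0.7, -4.5, 0.4]
width: 35.1
gripper_force: 60.1
```

Call:
{"method": "move_arm", "body": {"plan": [[[-0.2,-1,0],[0,0,0],0],[[0,0,-2],[0,0,0],0],[[0,0,0],[0,0,0],0],[[0,0,0],[0,0,0],0]]}}

```text
clock: 10.02
eef_pos: [498.9, 137.9, 120.4]
tool_rot: [3.141, -0.001, 1.357]
force: [0.6, -0.1, -0.1]
width: 35.4
gripper_force: 60.1
```

Call:
{"method": "move_arm", "body": {"plan": [[[0,0,-1],[0,0,0],0],[[0,0,-1],[0,0,0],0],[[0,0,-1],[0,0,0],0],[[0,0,0],[0,0,0],0],[[0,0,0],[0,0,0],0]]}}

```text
clock: 10.65
eef_pos: [498.6, 137.3, 117.3]
tool_rot: [3.142, -0.0, 1.357]
force: [-0.3, -0.2, -1.2]
width: 35.0
gripper_force: 60.1
```

Call:
{"method": "move_arm", "body": {"plan": [[[0,0,-1],[0,0,0],0],[[0,0,-0.5],[0,0,0],0],[[0,0,0],[0,0,0],0],[[0,0,0],[0,0,0],0]]}}

```text
clock: 11.15
eef_pos: [498.6, 137.2, 115.8]
tool_rot: [3.142, -0.0, 1.357]
force: [-0.3, -0.1, -0.5]
width: 34.8
gripper_force: 60.1
```

Call:
{"method": "move_arm", "body": {"plan": [[[0,0,-1],[0,0,0],0],[[0,0,-1],[0,0,0],0],[[0,0,0],[0,0,0],0],[[0,0,0],[0,0,0],0]]}}

```text
clock: 11.65
eef_pos: [498.8, 137.3, 114.2]
tool_rot: [3.141, -0.0, 1.357]
force: [-0.3, -0.2, 5.6]
width: 35.0
gripper_force: 60.7
```

Contact with the first pins (5.6 N at TCP z 114.2). Rock counter-clockwise with a light push.

Call:
{"method": "move_arm", "body": {"plan": [[[0,0,0],[0,0,8],0],[[0,0,-0.3],[0,0,7],0],[[0,0,-0.3],[0,0,7],0],[[0,0,0],[0,0,0],0],[[0,0,0],[0,0,0],0]]}}

```text
clock: 12.28
eef_pos: [498.6, 137.1, 113.1]
tool_rot: [-3.141, 0.0, 1.739]
force: [0.1, -0.6, 1.2]
width: 35.1
gripper_force: 60.4
```

Run:
```python
from h import *
s=status.read_state();print(s["eef_pos"],np.degrees(s["tool_rot"]),s["force"],s["torque"]*1000)
```

```text
[498.6 137.1 113.1] [-180.     0.    99.6] [ 0.1 -0.6  1.2] [-92.2  29.5  -8.4]
```

Call:
{"method": "move_arm", "body": {"plan": [[[0,0,-0.7],[0,0,0],0],[[0,0,-0.7],[0,0,0],0],[[0,0,-0.6],[0,0,0],0],[[0,0,0],[0,0,0],0]]}}

```text
clock: 12.78
eef_pos: [498.6, 137.1, 111.1]
tool_rot: [-3.141, 0.0, 1.741]
force: [-0.2, -1.2, 0.0]
width: 35.3
gripper_force: 60.4
```

Call:
{"method": "move_arm", "body": {"plan": [[[0,0,-0.8],[0,0,0],0],[[0,0,-0.8],[0,0,0],0],[[0,0,-0.8],[0,0,0],0],[[0,0,-0.8],[0,0,0],0],[[0,0,0],[0,0,0],0],[[0,0,0],[0,0,0],0]]}}

```text
clock: 13.52
eef_pos: [498.5, 137.1, 107.9]
tool_rot: [-3.141, 0.0, 1.741]
force: [-0.2, -1.2, -0.2]
width: 35.4
gripper_force: 60.3
```

Past the first pair (6.5 mm deeper). I'll push down to the second pins, then rock clockwise.

Call:
{"method": "move_arm", "body": {"plan": [[[0,0,-0.7],[0,0,0],0],[[0,0,-0.7],[0,0,0],0],[[0,0,-0.5],[0,0,0],0],[[0,0,0],[0,0,0],0],[[0,0,0],[0,0,0],0]]}}

```text
clock: 14.15
eef_pos: [498.6, 137.2, 106.2]
tool_rot: [3.141, 0.0, 1.741]
force: [-1.0, -1.5, 4.3]
width: 34.9
gripper_force: 60.3
```

Call:
{"method": "move_arm", "body": {"plan": [[[0,0,0],[0,0,-8],0],[[0,0,0],[0,0,-8],0],[[0,0,0],[0,0,-8],0],[[0,0,0],[0,0,-7],0],[[0,0,-0.3],[0,0,-7],0],[[0,0,-0.3],[0,0,-7],0],[[0,0,0],[0,0,0],0],[[0,0,0],[0,0,0],0]]}}

```text
clock: 15.15
eef_pos: [499.0, 137.2, 105.4]
tool_rot: [3.141, -0.0, 0.958]
force: [-0.2, -1.5, -0.2]
width: 35.0
gripper_force: 60.2
```

Call:
{"method": "move_arm", "body": {"plan": [[[0,0,-0.8],[0,0,0],0],[[0,0,-0.8],[0,0,0],0],[[0,0,-0.8],[0,0,0],0],[[0,0,-0.8],[0,0,0],0],[[0,0,0],[0,0,0],0],[[0,0,0],[0,0,0],0]]}}

```text
clock: 15.9
eef_pos: [498.6, 137.3, 102.2]
tool_rot: [3.142, -0.0, 0.956]
force: [1.4, -2.0, -0.8]
width: 35.2
gripper_force: 60.2
```

Call:
{"method": "move_arm", "body": {"plan": [[[0,0,-0.8],[0,0,0],0],[[0,0,-0.8],[0,0,0],0],[[0,0,-0.8],[0,0,0],0],[[0,0,-0.8],[0,0,0],0],[[0,0,0],[0,0,0],0],[[0,0,0],[0,0,0],0]]}}

```text
clock: 16.65
eef_pos: [498.6, 137.2, 99.1]
tool_rot: [3.142, -0.0, 0.956]
force: [1.4, -1.6, 1.1]
width: 35.0
gripper_force: 60.2
```

Call:
{"method": "move_arm", "body": {"plan": [[[0,0,-0.7],[0,0,0],0],[[0,0,-0.7],[0,0,0],0],[[0,0,-0.5],[0,0,0],0],[[0,0,0],[0,0,0],0],[[0,0,0],[0,0,0],0]]}}

```text
clock: 17.27
eef_pos: [498.7, 137.3, 97.4]
tool_rot: [3.141, -0.0, 0.956]
force: [0.4, -1.0, 5.6]
width: 35.1
gripper_force: 60.7
```

Contact at TCP z 97.4, which is 17 mm below the first stop, exactly where home should be. Push a bit, hold, then turn clockwise.

Call:
{"method": "move_arm", "body": {"plan": [[[0,0,-0.4],[0,0,0],0],[[0,0,0],[0,0,0],0],[[0,0,0],[0,0,0],0],[[0,0,0],[0,0,-7],0],[[0,0,0],[0,0,-7],0],[[0,0,0],[0,0,-7],0],[[0,0,0],[0,0,-7],0],[[0,0,0],[0,0,0],0]]}}

```text
clock: 18.27
eef_pos: [499.5, 137.0, 97.4]
tool_rot: [3.14, -0.002, 0.466]
force: [0.7, -1.2, 7.0]
width: 35.2
gripper_force: 61.0
```

Run:
```python
from h import *
s=status.read_state();print(s["eef_pos"],np.degrees(s["tool_rot"]),s["force"],s["torque"]*1000,s["qpos"])
```

```text
[499.5 137.   97.4] [179.9  -0.1  26.7] [ 0.7 -1.2  7. ] [-455.4 -185.6   68.3] [-0.6  0.7  0.3  2.  -0.4  0.5 -1. ]
```

Past the 45° collar with torque building, so the key is home. Continue to about 93°.

Call:
{"method": "move_arm", "body": {"plan": [[[0,0,0],[0,0,-7],0],[[0,0,0],[0,0,-7],0],[[0,0,0],[0,0,-7],0],[[0,0,0],[0,0,-7],0],[[0,0,0],[0,0,-7],0],[[0,0,0],[0,0,-6],0],[[0,0,0],[0,0,0],0],[[0,0,0],[0,0,0],0]]}}

```text
clock: 19.27
eef_pos: [500.2, 136.2, 97.4]
tool_rot: [3.141, -0.004, -0.249]
force: [2.6, -1.8, 6.5]
width: 35.0
gripper_force: 61.0
```

Run:
```python
from h import *
s=status.read_state();print(s["eef_pos"],np.degrees(s["tool_rot"]),s["force"],s["torque"]*1000,s["qpos"])
w=cams.get_image("wrist");cv2.imwrite("pics/w5.png",w)
```

```text
[500.2 136.2  97.4] [180.   -0.2 -14.3] [ 2.6 -1.8  6.5] [-750.9 -446.7   75. ] [-0.7  0.7  0.5  2.  -0.7  0.6 -1.5]
```

View pics/w5.png

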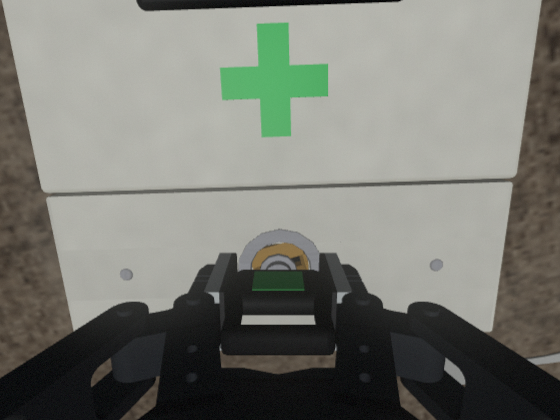

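The gripper has turned 92°. The slot's end shows to the right of the disc at about (297,261), lagging the grip slightly as expected. I'll add 2° for margin and check the slot angle numerically.

Call:
{"method": "move_arm", "body": {"plan": [[[0,0,0],[0,0,-2],0],[[0,0,0],[0,0,0],0],[[0,0,0],[0,0,0],0],[[0,0,0],[0,0,0],0]]}}

```text
clock: 19.82
eef_pos: [500.2, 136.1, 97.4]
tool_rot: [3.141, -0.004, -0.284]
force: [2.0, -3.0, 5.7]
width: 35.3
gripper_force: 60.8
```

Run:
```python
from h import *
s=status.read_state();print(s["eef_pos"],np.degrees(s["tool_rot"]),s["force"],s["torque"]*1000,s["gripper_force"],s["qd"])
T=toolT();w=cams.get_image("wrist");cv2.imwrite("pics/w6.png",w)
c1=cv2.resize(w[220:285,225:335],None,fx=7,fy=7,interpolation=2);cv2.imwrite("pics/c6.png",c1)
h=cv2.cvtColor(w,cv2.COLOR_BGR2HSV)
br=(h[...,1]>110)&(h[...,0]>8)&(h[...,0]<32);br[:235]=0;br[275:]=0;br[:,:240]=0;br[:,320:]=0
y,x=np.where(br);print(x.min(),x.max(),y.min(),y.max())
```

```text
[500.2 136.1  97.4] [180.   -0.2 -16.3] [ 2.  -3.   5.7] [-766.  -477.6   83.8] 60.77782988548279 [ 0.  0. -0.  0. -0. -0.  0.]
252 307 244 269
```

View pics/c6.png

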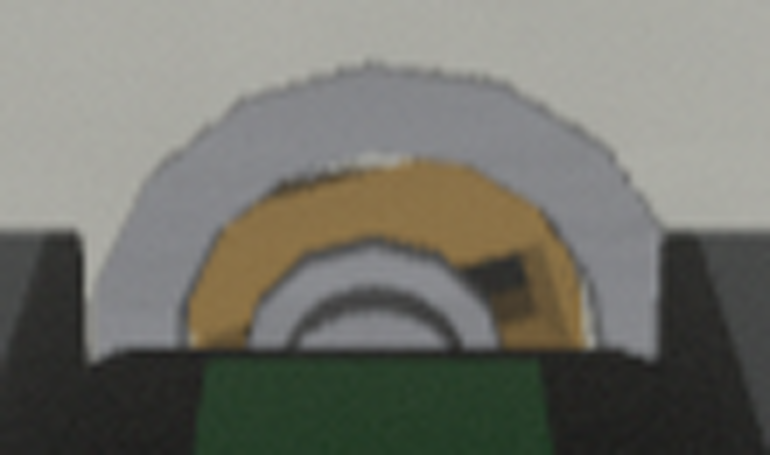

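The slot tilts about 13° behind the grip, so the plug is turned about 81° (1.41 rad). That agrees with the 84 mN·m of spring torque. The shoulder disc sits on the plug face and the arm is still. I'm handing the job in.

```bash
python3 -c "
from cell import ctrl
print(ctrl.finish_job())"
```

```text
the job is handed in; nothing more can be done
None
```

I handed the job in with the gripper holding the key fully home in the lock and the plug turned about 81° clockwise (1.41 rad, estimated from the last picture and the torque); I never went near the glass, and no verdict was returned.

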